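Fit the spacer to the split band block

TASK

The split hat block has been opened to a customer's head size and has to be locked there with a spacer. Find the spacer in the stand that slides into the middle of the split with a light, even drag - not one that drops in loose, and never forcing one that is too thick. Push it gently all the way down onto the base plate and leave it there, with the other two spacers standing in their own slots and everything else on the bench where it was.

Things in the scene. Friction and masses are not known exactly. Their poses are not given: they have to be found in the camera images.
- stand: Split oval band block of pale wood on a fixed grey base, 170 x 315 mm. Origin: on the bench, under the middle of the fixed half's flat inner face. x runs along the split, y across it from the fixed, rigid half (y < 0) to the sprung half (y > 0), z up. Halves 65 mm thick, tops 80 mm above the bench. Two 12 mm guide rods cross the split at x = +-48 mm, 42 mm above the bench.
- split (a point): Middle of the upper edge of the fixed half's inner face, 80 mm above the bench (stand x = y = 0). The face is upright, in the stand's plane y = 0; its edge is sharp. The split is open at the top, 160 mm long. The sprung half is latched on one of three teeth, so the split is about 8, 12 or 16 mm wide (+-0.3 mm): 1 mm less than one of the three spacers.
- split_floor (a point): Middle of the fixed face's lower edge, 15 mm above the bench: the base plate, floor of the split. The right spacer takes 4 to 15 N of push while its tapered tip spreads the split (the first 10 mm), then slides with 2 to 10 N of drag as long as it moves. The next thinner one has 3 mm of play and no drag; the tip of the next thicker one is 2 mm wider than the split and will not enter anywhere.
- half (a joint): How far the sprung half is pressed back from its stop, m: 0 on its stop (however wide the split), about 0.001 with the right spacer in, 0.006 at the end of its travel; beyond 0.003 it is being forced. Springs hold it on the stop with 4 N and yield by a further 4 N per mm.
- thin_mid (a point): Centre of the thin spacer: an upright plain aluminium blade 40 mm wide (its x), 9 mm thick (its y), 115 mm high; centre 57.5 mm above its lower end. Its lowest 9 mm taper to a tip 3 mm thinner (1.5 mm a side). Loose, about 0.11 kg. Grip it across its thickness in the top 35 mm: 50 mm stand above the block when it is home.
- mid_mid (a point): Centre of the middle spacer: as the thin one, but 13 mm thick, about 0.16 kg.
- thick_mid (a point): Centre of the thick spacer: as the thin one, but 17 mm thick, about 0.21 kg.
- slot_thin (a point): Where the thin spacer's centre is when it stands in its slot, 67.5 mm above the bench. The slots are in a fixed dark wooden rail on a 10 mm board, 250 x 120 mm, in one line along the rail's x: thin, middle, thick, 62 mm apart. Axes as the spacer's own. Slots are 42 mm long, 2 mm wider than their spacer, 40 mm deep, floor 10 mm and top 50 mm above the bench.
- slot_mid (a point): Where the middle spacer's centre is when it stands in its slot.
- slot_thick (a point): Where the thick spacer's centre is when it stands in its slot.
- thimble: Brass thimble, 19 mm across, 25 mm high, on the board beside the spacers. Leave alone.
- chalk: Flat piece of tailor's chalk, 45 x 22 x 9 mm, on the same board. Leave alone.
- hammer: Hammer, 260 mm, lying at the far edge of the bench. Leave alone.
- screwdriver: Screwdriver, 200 mm, on the right of the bench. Leave alone.
- brush: Hat brush, 150 x 45 x 34 mm, near the robot on its left. Leave alone.
- glue_jar: Amber glue jar, 60 mm across, 85 mm high, on the left. Leave alone.
- wax: Round cake of wax, 64 mm across, 20 mm high, near the robot. Leave alone.
Not all that is in view belongs to the job. Leave any brown or orange look-alike of the part that bears thin_mid alone.

How it is judged:
At the end, for the whole second after the job is handed in: One spacer is down on the base plate (within 2 mm), within 20 mm of mid-split, upright within 0.06 rad, pressing the sprung half 0.2 to 2.5 mm back from its stop; the other two stand in their own slots (centres within 10 mm, upright within 0.15 rad) (((z of thin_mid in the frame of stand below 0.0745 m and x of thin_mid in the frame of stand between -0.02 and 0.02 m and y of thin_mid in the frame of stand between 0 and 0.013 m and angle between thin_mid's own z axis and vertical below 0.06 rad and distance between mid_mid and slot_mid below 0.01 m and angle between each of mid_mid, thick_mid's own z axis and vertical below 0.15 rad and distance between thick_mid and slot_thick below 0.01 m) or (z of mid_mid in the frame of stand below 0.0745 m and x of mid_mid in the frame of stand between -0.02 and 0.02 m and y of mid_mid in the frame of stand between 0 and 0.013 m and angle between mid_mid's own z axis and vertical below 0.06 rad and distance between thin_mid and slot_thin below 0.01 m and angle between each of thin_mid, thick_mid's own z axis and vertical below 0.15 rad and distance between thick_mid and slot_thick below 0.01 m) or (z of thick_mid in the frame of stand below 0.0745 m and x of thick_mid in the frame of stand between -0.02 and 0.02 m and y of thick_mid in the frame of stand between 0 and 0.013 m and angle between thick_mid's own z axis and vertical below 0.06 rad and distance between thin_mid and slot_thin below 0.01 m and angle between each of thin_mid, mid_mid's own z axis and vertical below 0.15 rad and distance between mid_mid and slot_mid below 0.01 m)) and value of joint half between 0.0002 and 0.0025 m); the robot touches nothing.
It fails at once if the sprung half is forced back more than 3.2 mm (a too thick spacer forced in, or the split prised open) (value of joint half above 0.0032 m).
It fails at once if more than 40 N between a spacer and the stand or its fixed half (contact force between any of spacer_thin, spacer_mid, spacer_thick and stand above 40 N).
It fails at once if a bystander on the bench is moved more than 20 mm (distance of any of thimble, chalk, hammer, screwdriver, brush, glue_jar, wax from where it was at the start of the episode above 0.02 m).
It also fails if it takes over 72 s, if anything falls off the work surface, if the arm or the gripper's body presses on something with over 40 N, if the wrist force passes 120 N, or if a joint passes its speed limit or range.

ROBOT

A 6-joint arm with a two-finger parallel gripper is mounted at the origin on the work surface. World frame = base frame: x ahead of the robot, y to its left, z up, the work surface at z = 0. Lengths are in m, angles in rad, forces in N, time in s.
With the tool pointing down it reaches from about 0.375 to 0.975 m from the base axis. Payload 3.8 kg.
Tool frame: the origin (TCP) lies at the very end of the fingers, on their centre line; the grasp point (between the pads) lies 19 mm behind it; z points along the fingers, y is the direction in which the jaws open and shut (so a half turn about z gives the same grasp; the last joint's range is limited). The gripper opens to 85 mm and grips with 20 to 120 N. Pads are 22 mm wide; open, the fingers measure 114 mm over their backs; the gripper's body (76 mm by 85 mm) begins 54 mm behind the grasp point. The pads swing forward as they close: fully open they stand 13 mm farther back than shut.
Start: joints at [-1.314, 0.264, 1.604, -0, 1.274, -0.037], TCP at [0.195, -0.646, 0.194] pointing down, gripper open.
Joint ranges: [-2.63, 2.63], [-0.94, 2.18], [0.31, 2.57], [-1.31, 4.45], [0, 2.66], [-2.55, 2.55]. Speed limits (rad/s): [2.57, 2.57, 3.14, 3.14, 3.14, 3.14].

INTERFACE

Orientations are given as a rotation vector (axis times angle).
In Python, from workcell import bot, viewer gives the robot as it stands.
- The arm moves only by the tool jog_arm, never from a script. Its argument "motion" is a list of rows, each an object of numbers: "dx", "dy", "dz": the shift along the world's x, y, z in cm; "turn": the turn about the world's z in rad. A call has 1 to 12 rows; each row shifts and turns the commanded pose from where the row before left it; what a row does not reach is not made up. A row lasts 1/12 s, in which the tool goes at most 41.7 mm and 7.16 degrees, less where a joint would pass 70% of its speed; a pose out of reach is approached as far as the arm can. A call is refused whole if a number of a shift passes 4.17 or a number of a turn 0.125, either way. A call with a gripper value outside its range is refused whole. "fingers" is the finger opening in cm, from 0 to 8.54, set as the call begins (left out, the last holds). The fingers move at their own pace and stop on an object; "grip_force" is the grip in N (left out, the last holds). Time passes only in rows, so rows that do not move let the fingers close. It gives the time, the measured TCP pose, the force and the opening at its end, in the units of the state.
- bot.read_state(): the state, without advancing time (a new reading comes with each control period).
- viewer.read_camera(name): name is "side" or "top"; returns (picture, depth): 384x512x3 uint8, red, green, blue; 384x512 float32, m along the optical axis (not along the pixel's ray), 0 where there is no reading.
- viewer.camera_info(name): a dict with "vertical_fov" (degrees; the focal length in pixels is half the picture's height over the tangent of half this angle, whatever the lens; pixels are square), "cx", "cy" (the principal point, pixels), "dist" ([k1, k2, p1, p2, k3] as OpenCV has them; the pictures are not rectified), "R" (3x3) and "t" (3): a world point X has camera coordinates R X + t. Camera axes: x right, y down, z forward; pixel columns grow to the right and rows downward; lengths in m; the calibration is good to about 2 mm. A picture is of the moment at which its call begins. camera_info takes no time and is no camera call.
- bot.finish_job(): hands the job in, once; it reports no verdict.
The state is a dict: "time": time; "q": joint angles; "joint_vel": joint speeds; "joint_torque": joint torques, N m; "tool_pos": TCP position; "tcp_rot": TCP orientation; "wrist_force": force on the tool from outside, world axes, zero at the start; "torque": the same for the moment, N m; "width": opening from 0.0 (shut) to 1.0 (fully open).
Only numpy, scipy, OpenCV 4.12 (cv2) and the standard library are available. Lean on these libraries where they do the work, as an engineer would, in place of code of your own. Each camera call takes 0.05 s, during which the arm holds its last target. There are 200 camera calls.

## Working session

There is one attempt and no reset: what is moved stays moved. The work goes in short steps, Python scripts to look and compute and a tool call to move; the robot and the scene stay as the last step left them, time stands still between calls to the robot, and variables do not carry over. Pictures are saved under pics/ and viewed, about 8 in all and at most 12, crops included, and the job is handed in when it is done.

Besides the shell and the picture viewer there is one more tool, called in YAML: its name, and indented under it one key for each argument. jog_arm: Moves the arm, as the interface text tells. Its arguments: {"type":"object","properties":{"motion":{"type":"array"},"fingers":{"type":"number"},"grip_force":{"type":"number"}},"required":["motion"]}

```bash
mkdir -p pics; ls; cat > h.py <<'E'
import numpy as np, cv2
from workcell import bot, viewer
def grab(n):
    im,d=viewer.read_camera(n); np.savez(f'{n}.npz',im=im,d=d); return im,d
def K(n):
    c=viewer.camera_info(n); f=192/np.tan(np.radians(c['vertical_fov'])/2)
    return c,np.array([[f,0,c['cx']],[0,f,c['cy']],[0,0,1]])
def cloud(n,d):
    c,k=K(n); v,u=np.mgrid[0:384,0:512]
    p=cv2.undistortPoints(np.stack([u,v],-1).reshape(-1,1,2).astype(np.float32),k,np.array(c['dist'],float)).reshape(384,512,2)
    P=np.dstack([p*d[...,None],d]); W=(P-np.array(c['t']))@np.array(c['R']); W[d==0]=np.nan; return W
def proj(n,X):
    c,k=K(n); r=cv2.Rodrigues(np.array(c['R'],float))[0]
    return cv2.projectPoints(np.array(X,float).reshape(-1,1,3),r,np.array(c['t'],float),k,np.array(c['dist'],float))[0].reshape(-1,2)
def save(n,im,box=None,s=1):
    if box: u0,v0,u1,v1=box; im=im[v0:v1,u0:u1]
    cv2.imwrite('pics/'+n,cv2.resize(im[...,::-1],None,fx=s,fy=s,interpolation=cv2.INTER_CUBIC))
E
python3 - <<'E'
from h import *
a,_=grab('top'); b,_=grab('side')
cv2.imwrite('pics/a.png',cv2.resize(np.vstack([a,b]),None,fx=.78,fy=.78)[...,::-1])
save('top.png',a,None,1.5)
for n in('top','side'): c=viewer.camera_info(n); print(n,-np.array(c['R']).T@c['t'],c['vertical_fov'],np.round(c['R'],3).tolist())
print(bot.read_state())
E
```

```text
pics
top [0.31403429 0.02412927 1.33095059] 50.92194302910607 [[-0.02, -1.0, 0.004], [-0.983, 0.019, -0.184], [0.184, -0.007, -0.983]]
side [ 0.31441495 -1.02945787  0.94400406] 48.4506262163163 [[0.981, -0.196, -0.008], [-0.127, -0.602, -0.788], [0.15, 0.774, -0.615]]
{'time': 0.1, 'q': array([-1.31386874e+00,  2.64687180e-01,  1.60524237e+00,  3.70513186e-05,
        1.27370361e+00, -3.68714531e-02]), 'joint_vel': array([ 0.00031768, -0.00255507, -0.00179383,  0.00092403,  0.00226982,
       -0.00023033]), 'joint_torque': array([ 2.30299638e-04, -5.16706824e+01, -3.68592095e+01, -5.75837430e-05,
        6.28602007e-03, -2.85407486e-05]), 'tool_pos': array([ 0.1953157 , -0.6453534 ,  0.19297763]), 'tcp_rot': array([-3.10574894e+00, -4.59526096e-01,  2.96463894e-04]), 'wrist_force': array([-0.25966674,  0.96480831, -0.54290124]), 'torque': array([ 0.03848304,  0.01245642, -0.01625983]), 'width': 1.0006815588244118}
```

View pics/top.png

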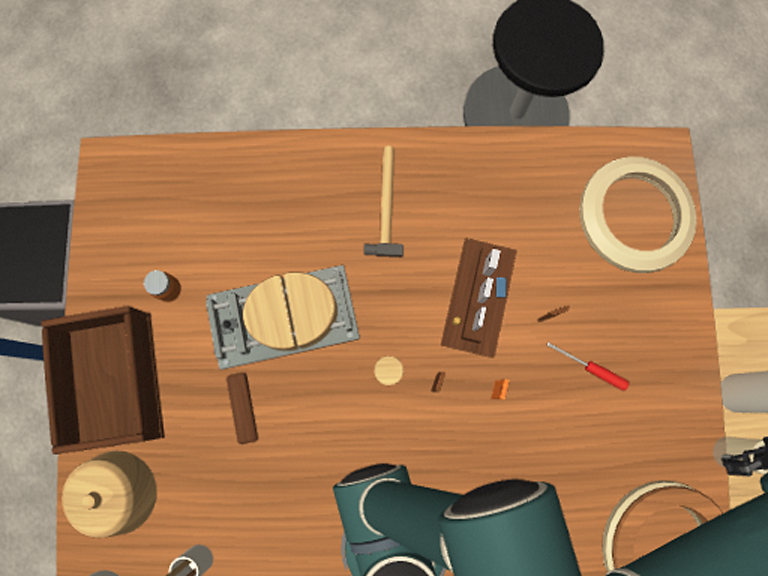

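View pics/a.png

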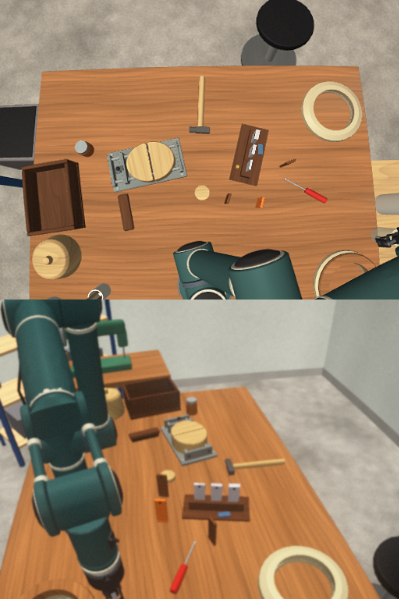

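The top view (1.5x) shows the block at about (285,315), with its split running near-vertical in the picture. The rail is at (480,297), with three aluminium blades at (493,260), (486,288) and (480,318). The brown and orange look-alikes at (437,381), (501,388) and (553,313) are off the rail. Only the rail blades fit the description. Next, enlarged crops and measurements.

```bash
python3 - <<'E'
from h import *
T=np.load('top.npz');S=np.load('side.npz')
a=T['im'][150:245,285:355]; b=T['im'][170:250,130:245]
c=S['im'][225:300,225:330]
f=lambda x,s:cv2.resize(x,None,fx=s,fy=s,interpolation=cv2.INTER_CUBIC)
def pad(x,h,w): o=np.zeros((h,w,3),np.uint8); o[:x.shape[0],:x.shape[1]]=x; return o
top=np.hstack([pad(f(a,4),380,280),pad(f(b,4),380,500)])
cv2.imwrite('pics/crop.png',np.vstack([top[:,:780],pad(f(S['im'][228:280,220:330],4),210,780)])[...,::-1])
for n,D in(('top',T),('side',S)):
    W=cloud(n,D['d']); z=W[...,2]; im=D['im'].astype(int)
    sat=im.max(-1)-im.min(-1)
    print(n,'bench z',np.nanmedian(z[(W[...,0]>.4)&(W[...,0]<.8)&(abs(W[...,1])<.3)]))
    m=(z>.105)&(z<.14)&(W[...,0]>.3)&(W[...,0]<.8)&(W[...,1]<0)&(W[...,1]>-.4)
    k,l,st,ce=cv2.connectedComponentsWithStats(m.astype(np.uint8))
    for i in range(1,k):
        if st[i,4]>5:
            p=W[l==i]; q=p[:,:2]; r=cv2.minAreaRect(q.astype(np.float32)); print(' blade',ce[i].round(1),st[i,4],p.mean(0).round(4),'max',p.max(0).round(3),np.round(r[0],4),np.round(r[1],4),round(r[2],1))
    m=(z>.07)&(z<.09)&(W[...,0]>.3)&(W[...,0]<.9)&(W[...,1]>0)&(W[...,1]<.5)
    k,l,st,ce=cv2.connectedComponentsWithStats(m.astype(np.uint8))
    for i in range(1,k):
        if st[i,4]>100:
            p=W[l==i];q=p[:,:2]; r=cv2.minAreaRect(q.astype(np.float32)); print(' half',ce[i].round(1),st[i,4],p.mean(0).round(4),np.round(r[0],4),np.round(r[1],4),round(r[2],1))
    # rail tops
    m=(z>.043)&(z<.056)&(W[...,0]>.3)&(W[...,0]<.8)&(W[...,1]<0)&(W[...,1]>-.4)
    k,l,st,ce=cv2.connectedComponentsWithStats(m.astype(np.uint8))
    for i in range(1,k):
        if st[i,4]>60:
            p=W[l==i];q=p[:,:2]; r=cv2.minAreaRect(q.astype(np.float32)); print(' rail',ce[i].round(1),st[i,4],p.mean(0).round(4),np.round(r[0],4),np.round(r[1],4),round(r[2],1))
E
```

```text
top bench z 0.0023343574600224004
 blade [328.9 172.5] 88 [ 0.5921 -0.2117  0.1236] max [ 0.613 -0.2    0.131] [ 0.5937 -0.2129] [0.0182 0.0409] 73.2
 blade [324.7 191.9] 69 [ 0.5318 -0.1954  0.1233] max [ 0.553 -0.186  0.13 ] [ 0.533  -0.1967] [0.0136 0.0404] 74.4
 blade [320.5 211.1] 49 [ 0.4727 -0.1799  0.123 ] max [ 0.492 -0.172  0.132] [ 0.4734 -0.1805] [0.0091 0.0379] 75.6
 blade [372.6 206.9] 43 [ 0.4832 -0.3439  0.1151] max [ 0.492 -0.325  0.12 ] [ 0.4835 -0.345 ] [0.0088 0.0407] 17.2
 blade [292.8 254.4] 45 [ 0.345  -0.0919  0.1151] max [ 0.364 -0.083  0.12 ] [ 0.3452 -0.0924] [0.0095 0.0398] 70.0
 blade [336.1 258.6] 48 [ 0.3292 -0.222   0.1141] max [ 0.349 -0.214  0.119] [ 0.3288 -0.2221] [0.0092 0.0402] 73.6
 half [107.8 188.4] 120 [0.5637 0.4879 0.0838] [0.5649 0.4867] [0.0522 0.0266] 0.1
 half [205.7 203.9] 1193 [0.5088 0.1728 0.0801] [0.5112 0.1664] [0.1571 0.0947] 11.5
 half [178.7 209.7] 1179 [0.4917 0.258  0.0802] [0.4912 0.2652] [0.159  0.0964] 11.6
 rail [319.  199.7] 498 [ 0.5201 -0.1892  0.0502] [ 0.5341 -0.1971] [0.043  0.2058] 75.1
side bench z 0.0035861844420
[... 178 characters left out ...]
 0.493 -0.173  0.13 ] [ 0.4745 -0.1817] [0.0147 0.0364] 78.0
 blade [277.4 239.4] 120 [ 0.5327 -0.2008  0.1198] max [ 0.552 -0.185  0.13 ] [ 0.5331 -0.199 ] [0.0161 0.0382] 69.2
 blade [300.  240.4] 144 [ 0.5929 -0.218   0.1202] max [ 0.615 -0.203  0.13 ] [ 0.5942 -0.2142] [0.0217 0.0402] 73.6
 blade [204.9 257.8] 77 [ 0.328  -0.2239  0.1131] max [ 0.347 -0.21   0.119] [ 0.3277 -0.2229] [0.0147 0.0397] 71.7
 blade [272.2 284.2] 71 [ 0.4841 -0.3485  0.1128] max [ 0.493 -0.328  0.119] [ 0.4837 -0.3468] [0.0103 0.041 ] 20.8
 half [241.8 171.1] 1194 [0.5009 0.2043 0.0804] [0.4924 0.2201] [0.1698 0.2084] 46.9
 rail [276.3 257.8] 652 [ 0.5302 -0.2045  0.0505] [ 0.5347 -0.1986] [0.0486 0.2048] 75.4
```

View pics/crop.png

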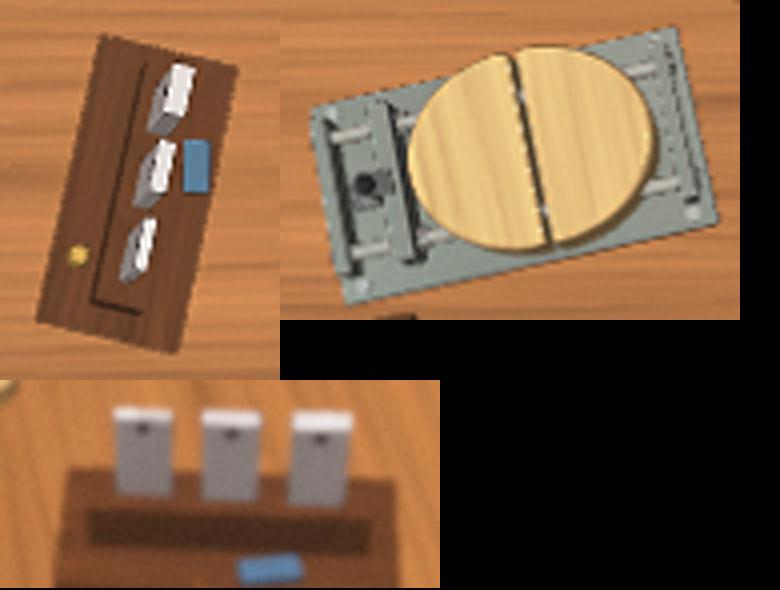

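Thin, middle and thick run from near to far along the rail, and sizes and heights check out. Their centres are (0.473,-0.181), (0.533,-0.197) and (0.593,-0.213). Next I measure the split's line and width.

```bash
python3 - <<'E'
from h import *
T=np.load('top.npz'); W=cloud('top',T['d']); g=T['im'].astype(float).sum(-1)
def prow(W):
    z=W[...,2]; th=np.radians(11.5)
    for it in range(3):
        ex=np.array([np.cos(th),np.sin(th)]); ey=np.array([-ex[1],ex[0]]); O=np.array([.5,.2155])
        q=W[...,:2]-O; X=q@ex; Y=q@ey
        m=(z>.077)&(z<.084)
        R=[];L=[];xs=np.arange(-.065,.066,.004)
        for x in xs:
            s=m&(abs(X-x)<.003)
            R.append(Y[s&(Y<.0)&(Y>-.06)].max()); L.append(Y[s&(Y>0)&(Y<.06)].min())
        a=np.polyfit(xs,R,1); b=np.polyfit(xs,L,1); th+=np.arctan((a[0]+b[0])/2)
    return th,O,ex,ey,X,Y,z,m,a,b
th,O,ex,ey,X,Y,z,m,a,b=prow(W)
print('angle deg',np.degrees(th),'edge R,L',a,b)
s=(abs(X)<.065)&(abs(Y)<.03)
# area estimate: fraction of deck-plane area in window not covered by wood: project window at z=.08
xs,ys=np.meshgrid(np.linspace(-.065,.065,131),np.linspace(-.03,.03,241))
P=np.c_[(O+xs.reshape(-1,1)*ex+ys.reshape(-1,1)*ey),np.full(xs.size,.08)]
uv=proj('top',P).astype(np.float32)
G=cv2.remap(g.astype(np.float32),uv[:,0].reshape(xs.shape),uv[:,1].reshape(xs.shape),cv2.INTER_LINEAR)
M=cv2.remap(m.astype(np.float32),uv[:,0].reshape(xs.shape),uv[:,1].reshape(xs.shape),cv2.INTER_LINEAR)
pm=np.median(G,1); mm=M.mean(1); y=ys[:,0]
print('gap area by depth',(1-mm).sum()*.25,'centre',((1-mm)*y).sum()/(1-mm).sum())
for i in range(60,181,4): print(round(y[i]*1000,1),int(pm[i]),round(mm[i],2),end=' | ')
# half centre extents
for sgn in(-1,1):
    q=m&(Y*sgn>0)&(abs(Y)<.1)&(abs(X)<.1); print('\nhalf',sgn,'x ext',X[q].min(),X[q].max(),'y ext',Y[q].min(),Y[q].max())
E
```

```text
angle deg 11.075654201504733 edge R,L [ 0.00513815 -0.00393724] [-0.0051381   0.00505883]
gap area by depth 15.043648 centre 0.0009782506128260895
-15.0 545 0.79 | -14.0 543 0.77 | -13.0 542 0.74 | -12.0 542 0.72 | -11.0 545 0.74 | -10.0 551 0.78 | -9.0 559 0.81 | -8.0 566 0.83 | -7.0 560 0.85 | -6.0 538 0.86 | -5.0 509 0.84 | -4.0 458 0.74 | -3.0 385 0.53 | -2.0 308 0.28 | -1.0 245 0.1 | 0.0 215 0.02 | 1.0 239 0.06 | 2.0 298 0.15 | 3.0 369 0.3 | 4.0 439 0.49 | 5.0 495 0.67 | 6.0 536 0.82 | 7.0 559 0.89 | 8.0 576 0.92 | 9.0 577 0.91 | 10.0 574 0.89 | 11.0 573 0.87 | 12.0 573 0.84 | 13.0 573 0.8 | 14.0 573 0.78 | 15.0 569 0.77 | 
half -1 x ext -0.07725792544161687 0.0797919063661671 y ext -0.09607487818574507 -0.0026799527602037946

half 1 x ext -0.07643373002130542 0.0794333170033951 y ext 0.0015333925403510798 0.09624727286812204
```

The gap measures about 7–8 mm, so the thin spacer (9 mm) should be the right one, and the force will confirm it. It is also the safe one to try first. The split centre is about (0.501,0.216) and its direction 11.1°. Now I move over the thin spacer.

jog_arm:
  motion:
    - {"dx": 2.1,"dy": 3.5,"dz": 0.2,"turn": -0.047}
    - {"dx": 2.1,"dy": 3.5,"dz": 0.2,"turn": -0.047}
    - {"dx": 2.1,"dy": 3.5,"dz": 0.2,"turn": -0.047}
    - {"dx": 2.1,"dy": 3.5,"dz": 0.2,"turn": -0.047}
    - {"dx": 2.1,"dy": 3.5,"dz": 0.2,"turn": -0.047}
    - {"dx": 2.1,"dy": 3.5,"dz": 0.2,"turn": -0.047}
    - {"dx": 2.1,"dy": 3.5,"dz": 0.2,"turn": -0.047}
    - {"dx": 2.1,"dy": 3.5,"dz": 0.2,"turn": -0.047}
    - {"dx": 2.1,"dy": 3.5,"dz": 0.2,"turn": -0.047}
    - {"dx": 2.1,"dy": 3.5,"dz": 0.2,"turn": -0.047}
    - {"dx": 2.1,"dy": 3.5,"dz": 0.2,"turn": -0.047}
    - {"dx": 2.1,"dy": 3.5,"dz": 0.2,"turn": -0.047}
  fingers: 5
  grip_force: 40

```text
time: 1.1
tool_pos: [0.4478, -0.224, 0.218]
tcp_rot: [-3.112, 0.427, 0.0]
wrist_force: [0.6, 0.0, -0.7]
width: 0.588
```

jog_arm:
  motion:
    - {"dx": 1.3,"dy": 2.1,"dz": -1.5}
    - {"dx": 1.3,"dy": 2.2,"dz": -1.5}
    - {"dz": -1.5}
    - {}
    - {}
    - {}

```text
validation failed for argument at $.mo...
```

```bash
python3 - <<'E'
from h import *
a,d=grab('top'); b,e=grab('side'); 
f=lambda x,s:cv2.resize(x,None,fx=s,fy=s,interpolation=cv2.INTER_CUBIC)
cv2.imwrite('pics/over.png',f(np.hstack([a[140:260,260:380],b[150:270,200:320]]),3)[...,::-1])
print(bot.read_state()['tool_pos'])
E
```

```text
[ 0.44983573 -0.22107333  0.21827031]
```

View pics/over.png

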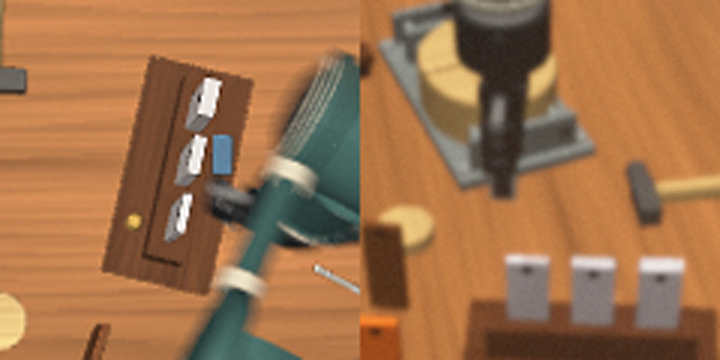

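Empty rows are refused, so the picture only shows the gripper short of the blade and still moving. I'll resend with zeros.

jog_arm:
  motion:
    - {"dx": 1.25,"dy": 2.1,"dz": -1.5}
    - {"dx": 1.25,"dy": 2.1,"dz": -1.5}
    - {"dz": -1.5}
    - {"dz": 0}
    - {"dz": 0}
    - {"dz": 0}

```text
validation failed for argument at $.mo...
```

jog_arm:
  motion:
    - {"dx": 1.25,"dy": 2.1,"dz": -1.5,"turn": 0}
    - {"dx": 1.25,"dy": 2.1,"dz": -1.5,"turn": 0}
    - {"dx": 0,"dy": 0,"dz": -1.5,"turn": 0}
    - {"dx": 0,"dy": 0,"dz": 0,"turn": 0}
    - {"dx": 0,"dy": 0,"dz": 0,"turn": 0}
    - {"dx": 0,"dy": 0,"dz": 0,"turn": 0}

```text
time: 1.7
tool_pos: [0.4723, -0.185, 0.1736]
tcp_rot: [3.112, -0.424, 0.0]
wrist_force: [-0.3, 0.6, -0.0]
width: 0.589
```

```bash
python3 - <<'E'
from h import *
a,d=grab('top'); b,e=grab('side'); 
f=lambda x,s:cv2.resize(x,None,fx=s,fy=s,interpolation=cv2.INTER_CUBIC)
cv2.imwrite('pics/over2.png',f(np.hstack([a[150:240,280:370],b[180:270,220:310]]),4)[...,::-1])
print(bot.read_state()['tool_pos'])
E
```

```text
[ 0.47284413 -0.18525702  0.17439898]
```

View pics/over2.png

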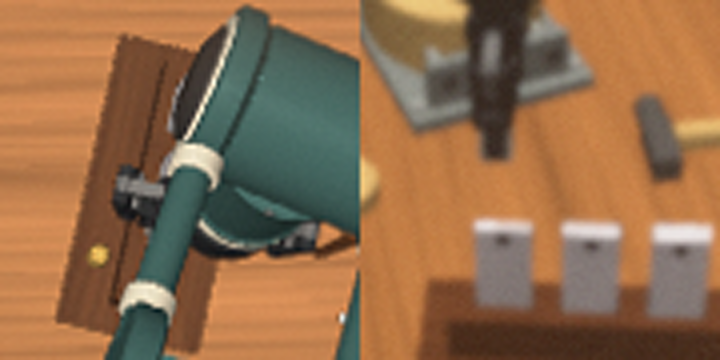

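The gripper is above the thin spacer (side crop, blade at about (503,265)). Descending and gripping.

jog_arm:
  motion:
    - {"dx": 0.1,"dy": 0.4,"dz": -2,"turn": 0}
    - {"dx": 0,"dy": 0,"dz": -2,"turn": 0}
    - {"dx": 0,"dy": 0,"dz": -1.5,"turn": 0}
    - {"dx": 0,"dy": 0,"dz": -1.5,"turn": 0}
    - {"dx": 0,"dy": 0,"dz": -1,"turn": 0}
    - {"dx": 0,"dy": 0,"dz": -0.5,"turn": 0}
    - {"dx": 0,"dy": 0,"dz": 0,"turn": 0}
    - {"dx": 0,"dy": 0,"dz": 0,"turn": 0}

```text
time: 2.47
tool_pos: [0.4739, -0.1805, 0.0888]
tcp_rot: [3.113, -0.424, 0.001]
wrist_force: [0.5, -0.4, 0.1]
width: 0.587
```

jog_arm:
  motion:
    - {"dx": 0,"dy": 0,"dz": 0,"turn": 0}
    - {"dx": 0,"dy": 0,"dz": 0,"turn": 0}
    - {"dx": 0,"dy": 0,"dz": 0,"turn": 0}
    - {"dx": 0,"dy": 0,"dz": 0,"turn": 0}
    - {"dx": 0,"dy": 0,"dz": 0,"turn": 0}
    - {"dx": 0,"dy": 0,"dz": 0,"turn": 0}
    - {"dx": 0,"dy": 0,"dz": 0,"turn": 0}
    - {"dx": 0,"dy": 0,"dz": 0,"turn": 0}
    - {"dx": 0,"dy": 0,"dz": 0,"turn": 0}
    - {"dx": 0,"dy": 0,"dz": 0,"turn": 0}
  fingers: 0
  grip_force: 45

```text
time: 3.3
tool_pos: [0.4734, -0.18, 0.0881]
tcp_rot: [-3.113, 0.423, 0.0]
wrist_force: [0.3, 0.1, -0.1]
width: 0.001
```

The fingers shut fully, so the grasp missed. Looking.

```bash
python3 - <<'E'
from h import *
a,d=grab('top'); b,e=grab('side'); 
f=lambda x,s:cv2.resize(x,None,fx=s,fy=s,interpolation=cv2.INTER_CUBIC)
cv2.imwrite('pics/miss.png',f(np.hstack([a[150:240,280:370],b[200:290,220:310]]),4)[...,::-1])
s=bot.read_state(); print(s['tool_pos'],proj('side',[s['tool_pos'],[.473,-.181,.125]])-[220,200])
E
```

```text
[ 0.47343255 -0.18005523  0.08811882] [[35.0969134  45.48074936]
 [34.87669564 36.28329265]]
```

View pics/miss.png

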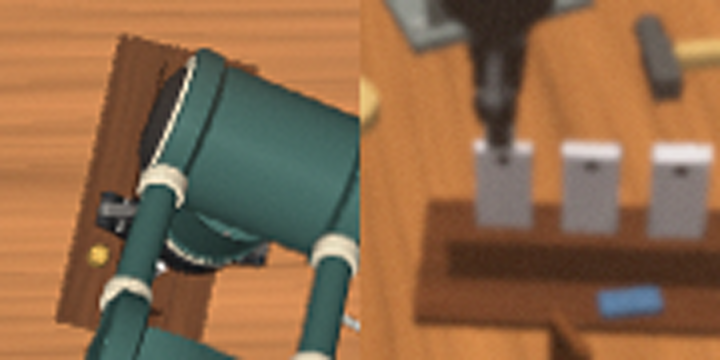

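```bash
python3 - <<'E'
from h import *
D=np.load('side.npz'); W=cloud('side',D['d'])
for v in range(224,250,2): print(v,[tuple(np.round(W[v,u]*1000).astype(int)) if np.isfinite(W[v,u,0]) else 0 for u in (249,252,254,256,258,262)])
D=np.load('top.npz'); W=cloud('top',D['d']); m=(W[...,2]>.06)&(abs(W[...,0]-.47)<.06)&(W[...,1]>-.19)&(W[...,1]<-.1)&(W[...,2]<.2)
print(np.c_[np.argwhere(m),np.round(W[m]*1000)][::8].tolist())
E
```

```text
224 [(np.int64(449), np.int64(-233), np.int64(220)), (np.int64(456), np.int64(-235), np.int64(221)), (np.int64(461), np.int64(-235), np.int64(221)), (np.int64(466), np.int64(-236), np.int64(221)), (np.int64(479), np.int64(-199), np.int64(186)), (np.int64(530), np.int64(-6), np.int64(7))]
226 [(np.int64(448), np.int64(-238), np.int64(219)), (np.int64(455), np.int64(-239), np.int64(218)), (np.int64(460), np.int64(-239), np.int64(217)), (np.int64(465), np.int64(-241), np.int64(218)), (np.int64(470), np.int64(-240), np.int64(216)), (np.int64(529), np.int64(-10), np.int64(2))]
228 [(np.int64(450), np.int64(-224), np.int64(199)), (np.int64(457), np.int64(-225), np.int64(199)), (np.int64(462), np.int64(-227), np.int64(199)), (np.int64(466), np.int64(-236), np.int64(207)), (np.int64(475), np.int64(-218), np.int64(189)), (np.int64(527), np.int64(-23), np.int64(5))]
230 [(np.int64(484), np.int64(-20), np.int64(2)), (np.int64(464), np.int64(-190), np.int64(158)), (np.int64(465), np.int64(-210), np.int64(177)), (np.int64(471), np.int64(-210), np.int64(175)), (np.int64(476), np.int64(-214), np.in
[... 2040 characters left out ...]
, (np.int64(491), np.int64(-190), np.int64(100))]
246 [(np.int64(456), np.int64(-182), np.int64(91)), (np.int64(464), np.int64(-182), np.int64(90)), (np.int64(470), np.int64(-183), np.int64(89)), (np.int64(475), np.int64(-185), np.int64(90)), (np.int64(480), np.int64(-191), np.int64(95)), (np.int64(491), np.int64(-191), np.int64(93))]
248 [(np.int64(456), np.int64(-181), np.int64(82)), (np.int64(464), np.int64(-183), np.int64(83)), (np.int64(469), np.int64(-186), np.int64(85)), (np.int64(475), np.int64(-187), np.int64(85)), (np.int64(480), np.int64(-187), np.int64(83)), (np.int64(491), np.int64(-190), np.int64(84))]
[[208.0, 308.0, 473.0, -132.0, 197.0], [217.0, 321.0, 455.0, -180.0, 124.0]]
```

Depth in the side view shows the finger ends at z≈0.127, just above the blade top. The gripper body starts at z≈0.197. So the real tip is about 38 mm higher than the reported TCP z, and x and y agree. I trust the cameras: open, go down 3.6 cm more, and close.

jog_arm:
  motion:
    - {"dx": 0,"dy": 0,"dz": 0.5,"turn": 0}
    - {"dx": 0,"dy": 0,"dz": 0,"turn": 0}
    - {"dx": 0,"dy": 0,"dz": 0,"turn": 0}
    - {"dx": 0,"dy": 0,"dz": 0,"turn": 0}
    - {"dx": 0,"dy": 0,"dz": 0,"turn": 0}
    - {"dx": 0,"dy": 0,"dz": 0,"turn": 0}
    - {"dx": 0,"dy": 0,"dz": 0,"turn": 0}
    - {"dx": 0,"dy": 0,"dz": 0,"turn": 0}
  fingers: 5

```text
time: 4.07
tool_pos: [0.4734, -0.18, 0.0931]
tcp_rot: [-3.113, 0.423, 0.0]
wrist_force: [-0.0, -0.9, 0.0]
width: 0.587
```

jog_arm:
  motion:
    - {"dx": 0,"dy": 0,"dz": -0.5,"turn": 0}
    - {"dx": 0,"dy": 0,"dz": -0.5,"turn": 0}
    - {"dx": 0,"dy": 0,"dz": -0.5,"turn": 0}
    - {"dx": 0,"dy": 0,"dz": -0.5,"turn": 0}
    - {"dx": 0,"dy": 0,"dz": 0,"turn": 0}
    - {"dx": 0,"dy": 0,"dz": 0,"turn": 0}

```text
time: 4.57
tool_pos: [0.4729, -0.1798, 0.0724]
tcp_rot: [-3.113, 0.423, 0.002]
wrist_force: [0.4, -0.2, 0.7]
width: 0.584
```

```bash
python3 - <<'E'
from h import *
b,e=grab('side'); save('down.png',b,(220,190,310,280),4)
print(bot.read_state()['tool_pos'])
W=cloud('side',e)
for v in range(232,262,2): print(v,[tuple(np.round(W[v,u]*1000).astype(int).tolist()) if np.isfinite(W[v,u,0]) else 0 for u in (252,255,258,262)])
E
```

```text
[ 0.47325647 -0.1799849   0.07283731]
232 [(455, -240, 198), (462, -242, 199), (475, -216, 173), (522, -42, 6)]
234 [(455, -238, 190), (463, -238, 188), (475, -216, 165), (521, -50, 4)]
236 [(456, -228, 173), (465, -228, 171), (475, -216, 159), (492, -187, 128)]
238 [(456, -231, 169), (464, -232, 168), (471, -234, 169), (492, -187, 121)]
240 [(458, -217, 147), (463, -235, 163), (481, -186, 114), (491, -190, 116)]
242 [(459, -215, 138), (467, -215, 136), (481, -184, 105), (492, -188, 106)]
244 [(458, -216, 131), (467, -216, 130), (480, -189, 101), (492, -187, 97)]
246 [(460, -207, 115), (467, -215, 122), (481, -186, 91), (492, -187, 89)]
248 [(463, -186, 86), (472, -186, 84), (481, -185, 82), (492, -187, 81)]
250 [(464, -182, 74), (473, -181, 71), (480, -190, 78), (491, -191, 78)]
252 [(463, -184, 68), (472, -184, 66), (480, -186, 66), (492, -188, 66)]
254 [(464, -181, 56), (471, -188, 62), (481, -185, 57), (492, -186, 56)]
256 [(463, -184, 52), (471, -187, 53), (480, -186, 50), (491, -190, 52)]
258 [(462, -191, 51), (470, -193, 51), (479, -192, 48), (490, -196, 50)]
260 [(460, -201, 53), (468, -204, 55), (477, -205, 53), (488, -204, 50)]
```

View pics/down.png

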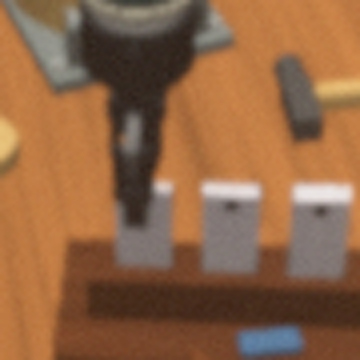

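The near finger is now in front of the blade (tip at about (137,225) in the crop) with its tip at z≈0.117. I go down another 2.1 cm and close.

jog_arm:
  motion:
    - {"dx": 0,"dy": 0,"dz": -0.5,"turn": 0}
    - {"dx": 0,"dy": 0,"dz": -0.5,"turn": 0}
    - {"dx": 0,"dy": 0,"dz": -0.5,"turn": 0}
    - {"dx": 0,"dy": 0,"dz": -0.5,"turn": 0}
    - {"dx": 0,"dy": 0,"dz": -0.1,"turn": 0}
    - {"dx": 0,"dy": 0,"dz": 0,"turn": 0}
    - {"dx": 0,"dy": 0,"dz": 0,"turn": 0}

```text
time: 5.2
tool_pos: [0.4734, -0.18, 0.052]
tcp_rot: [-3.113, 0.423, 0.001]
wrist_force: [0.0, 0.1, 0.2]
width: 0.586
```

jog_arm:
  motion:
    - {"dx": 0,"dy": 0,"dz": 0,"turn": 0}
    - {"dx": 0,"dy": 0,"dz": 0,"turn": 0}
    - {"dx": 0,"dy": 0,"dz": 0,"turn": 0}
    - {"dx": 0,"dy": 0,"dz": 0,"turn": 0}
    - {"dx": 0,"dy": 0,"dz": 0,"turn": 0}
    - {"dx": 0,"dy": 0,"dz": 0,"turn": 0}
    - {"dx": 0,"dy": 0,"dz": 0,"turn": 0}
    - {"dx": 0,"dy": 0,"dz": 0,"turn": 0}
    - {"dx": 0,"dy": 0,"dz": 0,"turn": 0}
    - {"dx": 0,"dy": 0,"dz": 0,"turn": 0}
  fingers: 0
  grip_force: 50

```text
time: 6.03
tool_pos: [0.4737, -0.1805, 0.0525]
tcp_rot: [3.112, -0.423, 0.001]
wrist_force: [-1.1, -2.9, 4.8]
width: 0.099
```

Gripped, about 8.5 mm wide, so it is the thin one. Lifting.

jog_arm:
  motion:
    - {"dx": 0,"dy": 0,"dz": 0.5,"turn": 0}
    - {"dx": 0,"dy": 0,"dz": 0.7,"turn": 0}
    - {"dx": 0,"dy": 0,"dz": 1,"turn": 0}
    - {"dx": 0,"dy": 0,"dz": 1,"turn": 0}
    - {"dx": 0,"dy": 0,"dz": 1,"turn": 0}
    - {"dx": 0,"dy": 0,"dz": 1.5,"turn": 0}
    - {"dx": 0,"dy": 0,"dz": 1.5,"turn": 0}
    - {"dx": 0,"dy": 0,"dz": 1.5,"turn": 0}
    - {"dx": 0,"dy": 0,"dz": 1.5,"turn": 0}
    - {"dx": 0,"dy": 0,"dz": 1.3,"turn": 0}
    - {"dx": 0,"dy": 0,"dz": 0,"turn": 0}
    - {"dx": 0,"dy": 0,"dz": 0,"turn": 0}

```text
time: 7.03
tool_pos: [0.4744, -0.1797, 0.1688]
tcp_rot: [-3.113, 0.423, -0.005]
wrist_force: [-0.3, 0.1, -1.4]
width: 0.1
```

jog_arm:
  motion:
    - {"dx": 0.25,"dy": 2.4,"dz": 0,"turn": 0.04}
    - {"dx": 0.25,"dy": 3.6,"dz": 0,"turn": 0.04}
    - {"dx": 0.25,"dy": 3.6,"dz": 0,"turn": 0.04}
    - {"dx": 0.25,"dy": 3.6,"dz": 0,"turn": 0.04}
    - {"dx": 0.25,"dy": 3.6,"dz": 0,"turn": 0.04}
    - {"dx": 0.25,"dy": 3.6,"dz": 0,"turn": 0.04}
    - {"dx": 0.25,"dy": 3.6,"dz": 0,"turn": 0.04}
    - {"dx": 0.25,"dy": 3.6,"dz": 0,"turn": 0.04}
    - {"dx": 0.25,"dy": 3.6,"dz": 0,"turn": 0.04}
    - {"dx": 0.25,"dy": 3.6,"dz": 0,"turn": 0.04}
    - {"dx": 0.2,"dy": 3.0,"dz": 0,"turn": 0.04}
    - {"dx": 0,"dy": 1.8,"dz": 0,"turn": 0.024}

```text
time: 8.03
tool_pos: [0.4992, 0.2193, 0.166]
tcp_rot: [-3.125, -0.31, 0.003]
wrist_force: [0.1, -0.3, -1.5]
width: 0.094
```

jog_arm:
  motion:
    - {"dx": 0,"dy": 0,"dz": 0,"turn": 0}
    - {"dx": 0,"dy": 0,"dz": 0,"turn": 0}
    - {"dx": 0,"dy": 0,"dz": 0,"turn": 0}
    - {"dx": 0,"dy": 0,"dz": 0,"turn": 0}

```text
time: 8.37
tool_pos: [0.5, 0.2148, 0.1666]
tcp_rot: [3.127, 0.302, -0.002]
wrist_force: [-0.1, -0.3, -1.5]
width: 0.094
```

```bash
python3 - <<'E'
from h import *
a,d=grab('top'); b,e=grab('side')
s=bot.read_state(); r=s['tcp_rot']; print(s['tool_pos'],np.degrees(2*np.arctan2(r[1],r[0]))-90,s['wrist_force'])
f=lambda x,s:cv2.resize(x,None,fx=s,fy=s,interpolation=cv2.INTER_CUBIC)
cv2.imwrite('pics/stand.png',f(np.hstack([a[150:260,130:250],b[90:200,190:290]]),3.5)[...,::-1])
E
```

```text
[0.50035862 0.21476951 0.16698067] -78.99729914971996 [ 0.28373748 -0.03685739 -0.70662045]
```

View pics/stand.png

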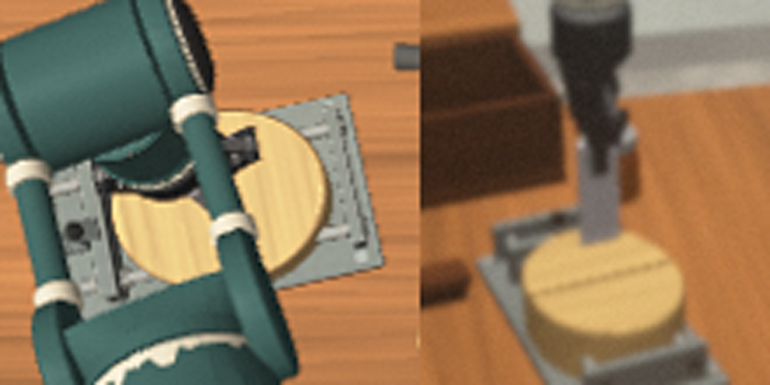

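The thin blade hangs upright above the split at about (600,190), with the split line at (530–665, 265–293). I shift about 1 mm to the measured centre line and come down to just above the deck.

jog_arm:
  motion:
    - {"dx": 0.05,"dy": 0.12,"dz": -1,"turn": 0}
    - {"dx": 0,"dy": 0,"dz": -1,"turn": 0}
    - {"dx": 0,"dy": 0,"dz": -1,"turn": 0}
    - {"dx": 0,"dy": 0,"dz": -0.7,"turn": 0}
    - {"dx": 0,"dy": 0,"dz": 0,"turn": 0}
    - {"dx": 0,"dy": 0,"dz": 0,"turn": 0}
    - {"dx": 0,"dy": 0,"dz": 0,"turn": 0}
    - {"dx": 0,"dy": 0,"dz": 0,"turn": 0}

```text
time: 9.13
tool_pos: [0.5014, 0.2174, 0.1307]
tcp_rot: [-3.127, -0.304, -0.001]
wrist_force: [0.0, -0.7, -0.1]
width: 0.097
```

jog_arm:
  motion:
    - {"dx": 0,"dy": 0,"dz": -0.1,"turn": 0}
    - {"dx": 0,"dy": 0,"dz": -0.1,"turn": 0}
    - {"dx": 0,"dy": 0,"dz": -0.1,"turn": 0}
    - {"dx": 0,"dy": 0,"dz": -0.1,"turn": 0}
    - {"dx": 0,"dy": 0,"dz": 0,"turn": 0}
    - {"dx": 0,"dy": 0,"dz": 0,"turn": 0}

```text
time: 9.63
tool_pos: [0.5009, 0.2171, 0.1261]
tcp_rot: [3.127, 0.304, -0.0]
wrist_force: [0.3, 0.3, -1.0]
width: 0.102
```

jog_arm:
  motion:
    - {"dx": 0,"dy": 0,"dz": -0.05,"turn": 0}
    - {"dx": 0,"dy": 0,"dz": -0.05,"turn": 0}
    - {"dx": 0,"dy": 0,"dz": 0,"turn": 0}
    - {"dx": 0,"dy": 0,"dz": 0,"turn": 0}

```text
time: 9.97
tool_pos: [0.501, 0.2171, 0.1251]
tcp_rot: [3.127, 0.304, -0.0]
wrist_force: [-0.1, -0.1, -1.0]
width: 0.095
```

jog_arm:
  motion:
    - {"dx": 0,"dy": -0.06,"dz": -0.05,"turn": 0}
    - {"dx": 0,"dy": 0,"dz": -0.05,"turn": 0}
    - {"dx": 0,"dy": 0,"dz": -0.05,"turn": 0}
    - {"dx": 0,"dy": 0,"dz": -0.05,"turn": 0}
    - {"dx": 0,"dy": 0,"dz": 0,"turn": 0}
    - {"dx": 0,"dy": 0,"dz": 0,"turn": 0}
    - {"dx": 0,"dy": 0,"dz": 0,"turn": 0}

```text
time: 10.55
tool_pos: [0.501, 0.2165, 0.1232]
tcp_rot: [-3.127, -0.304, -0.0]
wrist_force: [-0.4, 0.0, -1.1]
width: 0.1
```

jog_arm:
  motion:
    - {"dx": 0,"dy": 0,"dz": -0.05,"turn": 0}
    - {"dx": 0,"dy": 0,"dz": -0.05,"turn": 0}
    - {"dx": 0,"dy": 0,"dz": 0,"turn": 0}
    - {"dx": 0,"dy": 0,"dz": 0,"turn": 0}

```text
time: 10.88
tool_pos: [0.5011, 0.2166, 0.1225]
tcp_rot: [-3.127, -0.304, -0.001]
wrist_force: [-1.0, 0.1, 1.4]
width: 0.095
```

jog_arm:
  motion:
    - {"dx": 0,"dy": 0,"dz": -0.04,"turn": 0}
    - {"dx": 0,"dy": 0,"dz": 0,"turn": 0}
    - {"dx": 0,"dy": 0,"dz": 0,"turn": 0}

```text
time: 11.13
tool_pos: [0.5012, 0.2166, 0.1224]
tcp_rot: [-3.127, -0.304, -0.001]
wrist_force: [-0.9, -0.6, 3.8]
width: 0.096
```

In light contact on the deck (about 5 N). I slide in small steps across the split to find the gap, first towards -y.

jog_arm:
  motion:
    - {"dx": 0.01,"dy": -0.05,"dz": 0,"turn": 0}
    - {"dx": 0,"dy": 0,"dz": 0,"turn": 0}
    - {"dx": 0,"dy": -0.05,"dz": 0,"turn": 0}
    - {"dx": 0,"dy": 0,"dz": 0,"turn": 0}
    - {"dx": 0,"dy": 0,"dz": 0,"turn": 0}

```text
time: 11.55
tool_pos: [0.5013, 0.2162, 0.1224]
tcp_rot: [-3.125, -0.303, -0.001]
wrist_force: [-1.4, 0.7, 5.7]
width: 0.096
```

jog_arm:
  motion:
    - {"dx": 0.01,"dy": -0.05,"dz": 0,"turn": 0}
    - {"dx": 0,"dy": 0,"dz": 0,"turn": 0}
    - {"dx": 0,"dy": 0,"dz": 0,"turn": 0}

```text
time: 11.8
tool_pos: [0.5008, 0.2147, 0.121]
tcp_rot: [3.126, 0.304, -0.001]
wrist_force: [-0.3, -0.8, -1.2]
width: 0.097
```

It dropped off the edge: the force is gone and z went down, so the tip is in the split. I centre by a further 0.5 mm and push down gently.

jog_arm:
  motion:
    - {"dx": 0.01,"dy": -0.04,"dz": -0.05,"turn": 0}
    - {"dx": 0,"dy": 0,"dz": -0.1,"turn": 0}
    - {"dx": 0,"dy": 0,"dz": -0.1,"turn": 0}
    - {"dx": 0,"dy": 0,"dz": 0,"turn": 0}
    - {"dx": 0,"dy": 0,"dz": 0,"turn": 0}

```text
time: 12.22
tool_pos: [0.501, 0.2145, 0.1189]
tcp_rot: [3.127, 0.304, -0.001]
wrist_force: [-0.0, -0.3, -1.5]
width: 0.102
```

jog_arm:
  motion:
    - {"dx": 0,"dy": 0,"dz": -0.1,"turn": 0}
    - {"dx": 0,"dy": 0,"dz": -0.1,"turn": 0}
    - {"dx": 0,"dy": 0,"dz": 0,"turn": 0}
    - {"dx": 0,"dy": 0,"dz": 0,"turn": 0}

```text
time: 12.55
tool_pos: [0.5012, 0.2147, 0.1172]
tcp_rot: [-3.127, -0.304, 0.0]
wrist_force: [-0.4, 0.7, -0.5]
width: 0.1
```

jog_arm:
  motion:
    - {"dx": 0,"dy": 0,"dz": -0.1,"turn": 0}
    - {"dx": 0,"dy": 0,"dz": -0.1,"turn": 0}
    - {"dx": 0,"dy": 0,"dz": 0,"turn": 0}
    - {"dx": 0,"dy": 0,"dz": 0,"turn": 0}

```text
time: 12.88
tool_pos: [0.5014, 0.2148, 0.1154]
tcp_rot: [-3.127, -0.304, -0.001]
wrist_force: [0.5, 1.4, -0.3]
width: 0.095
```

jog_arm:
  motion:
    - {"dx": 0,"dy": 0,"dz": -0.1,"turn": 0}
    - {"dx": 0,"dy": 0,"dz": -0.1,"turn": 0}
    - {"dx": 0,"dy": 0,"dz": 0,"turn": 0}
    - {"dx": 0,"dy": 0,"dz": 0,"turn": 0}

```text
time: 13.22
tool_pos: [0.5018, 0.215, 0.1141]
tcp_rot: [-3.126, -0.304, -0.002]
wrist_force: [-2.4, 1.4, 4.8]
width: 0.097
```

jog_arm:
  motion:
    - {"dx": 0,"dy": 0,"dz": -0.1,"turn": 0}
    - {"dx": 0,"dy": 0,"dz": -0.1,"turn": 0}
    - {"dx": 0,"dy": 0,"dz": 0,"turn": 0}
    - {"dx": 0,"dy": 0,"dz": 0,"turn": 0}

```text
time: 13.55
tool_pos: [0.502, 0.2152, 0.112]
tcp_rot: [-3.126, -0.304, -0.003]
wrist_force: [-0.5, 2.2, 4.8]
width: 0.095
```

jog_arm:
  motion:
    - {"dx": 0,"dy": 0,"dz": -0.1,"turn": 0}
    - {"dx": 0,"dy": 0,"dz": -0.1,"turn": 0}
    - {"dx": 0,"dy": 0,"dz": 0,"turn": 0}
    - {"dx": 0,"dy": 0,"dz": 0,"turn": 0}

```text
time: 13.88
tool_pos: [0.5017, 0.2151, 0.1095]
tcp_rot: [-3.126, -0.304, -0.002]
wrist_force: [-0.4, 3.5, 4.1]
width: 0.099
```

Steady drag of about 5 N: the thin spacer is the right one. I relieve the small side force and keep going down.

jog_arm:
  motion:
    - {"dx": 0,"dy": 0.03,"dz": -0.1,"turn": 0}
    - {"dx": 0,"dy": 0,"dz": -0.1,"turn": 0}
    - {"dx": 0,"dy": 0,"dz": -0.15,"turn": 0}
    - {"dx": 0,"dy": 0,"dz": -0.15,"turn": 0}
    - {"dx": 0,"dy": 0,"dz": -0.15,"turn": 0}
    - {"dx": 0,"dy": 0,"dz": -0.15,"turn": 0}
    - {"dx": 0,"dy": 0,"dz": -0.15,"turn": 0}

```text
time: 14.47
tool_pos: [0.5012, 0.215, 0.0999]
tcp_rot: [-3.127, -0.304, 0.0]
wrist_force: [-1.0, 3.2, 6.3]
width: 0.099
```

jog_arm:
  motion:
    - {"dx": 0,"dy": 0,"dz": -0.15,"turn": 0}
    - {"dx": 0,"dy": 0,"dz": -0.15,"turn": 0}
    - {"dx": 0,"dy": 0,"dz": -0.15,"turn": 0}
    - {"dx": 0,"dy": 0,"dz": -0.15,"turn": 0}
    - {"dx": 0,"dy": 0,"dz": -0.15,"turn": 0}
    - {"dx": 0,"dy": 0,"dz": -0.15,"turn": 0}
    - {"dx": 0,"dy": 0,"dz": -0.15,"turn": 0}
    - {"dx": 0,"dy": 0,"dz": -0.15,"turn": 0}

```text
time: 15.13
tool_pos: [0.5013, 0.2151, 0.0881]
tcp_rot: [-3.127, -0.304, -0.0]
wrist_force: [-1.4, 4.0, 6.6]
width: 0.1
```

jog_arm:
  motion:
    - {"dx": 0,"dy": 0.03,"dz": -0.15,"turn": 0}
    - {"dx": 0,"dy": 0,"dz": -0.15,"turn": 0}
    - {"dx": 0,"dy": 0,"dz": -0.15,"turn": 0}
    - {"dx": 0,"dy": 0,"dz": -0.15,"turn": 0}
    - {"dx": 0,"dy": 0,"dz": -0.15,"turn": 0}
    - {"dx": 0,"dy": 0,"dz": -0.15,"turn": 0}
    - {"dx": 0,"dy": 0,"dz": -0.15,"turn": 0}
    - {"dx": 0,"dy": 0,"dz": -0.15,"turn": 0}

```text
time: 15.8
tool_pos: [0.5013, 0.2151, 0.076]
tcp_rot: [3.127, 0.304, -0.0]
wrist_force: [-0.6, 2.4, 7.3]
width: 0.095
```

jog_arm:
  motion:
    - {"dx": 0,"dy": 0,"dz": -0.15,"turn": 0}
    - {"dx": 0,"dy": 0,"dz": -0.15,"turn": 0}
    - {"dx": 0,"dy": 0,"dz": -0.15,"turn": 0}
    - {"dx": 0,"dy": 0,"dz": -0.15,"turn": 0}
    - {"dx": 0,"dy": 0,"dz": -0.15,"turn": 0}
    - {"dx": 0,"dy": 0,"dz": -0.15,"turn": 0}

```text
time: 16.3
tool_pos: [0.5013, 0.2151, 0.067]
tcp_rot: [3.126, 0.304, -0.0]
wrist_force: [-0.5, 2.6, 7.2]
width: 0.101
```

jog_arm:
  motion:
    - {"dx": 0,"dy": 0,"dz": -0.1,"turn": 0}
    - {"dx": 0,"dy": 0,"dz": -0.1,"turn": 0}
    - {"dx": 0,"dy": 0,"dz": -0.1,"turn": 0}
    - {"dx": 0,"dy": 0,"dz": -0.1,"turn": 0}

```text
time: 16.63
tool_pos: [0.5013, 0.2151, 0.063]
tcp_rot: [3.126, 0.305, -0.0]
wrist_force: [-0.4, 2.1, 6.2]
width: 0.103
```

jog_arm:
  motion:
    - {"dx": 0,"dy": 0,"dz": -0.1,"turn": 0}
    - {"dx": 0,"dy": 0,"dz": -0.1,"turn": 0}
    - {"dx": 0,"dy": 0,"dz": -0.1,"turn": 0}
    - {"dx": 0,"dy": 0,"dz": -0.1,"turn": 0}
    - {"dx": 0,"dy": 0,"dz": -0.05,"turn": 0}

```text
time: 17.05
tool_pos: [0.5013, 0.2151, 0.0585]
tcp_rot: [3.126, 0.305, -0.0]
wrist_force: [-0.6, 2.0, 7.1]
width: 0.098
```

jog_arm:
  motion:
    - {"dx": 0,"dy": 0,"dz": -0.05,"turn": 0}
    - {"dx": 0,"dy": 0,"dz": -0.05,"turn": 0}
    - {"dx": 0,"dy": 0,"dz": 0,"turn": 0}

```text
time: 17.3
tool_pos: [0.5013, 0.2151, 0.0576]
tcp_rot: [3.126, 0.305, -0.0]
wrist_force: [-1.5, 1.3, 6.3]
width: 0.097
```

jog_arm:
  motion:
    - {"dx": 0,"dy": 0,"dz": -0.05,"turn": 0}
    - {"dx": 0,"dy": 0,"dz": -0.05,"turn": 0}

```text
time: 17.47
tool_pos: [0.5014, 0.2151, 0.0575]
tcp_rot: [3.126, 0.305, -0.0]
wrist_force: [-3.6, 1.4, 15.8]
width: 0.1
```

It has bottomed out: the push rose to about 16 N with z stopped at 0.0575, as expected. I relax, release and retreat.

jog_arm:
  motion:
    - {"dx": 0,"dy": 0,"dz": 0.05,"turn": 0}
    - {"dx": 0,"dy": 0,"dz": 0.03,"turn": 0}
    - {"dx": 0,"dy": 0,"dz": 0,"turn": 0}

```text
time: 17.72
tool_pos: [0.5013, 0.2151, 0.0575]
tcp_rot: [3.126, 0.305, 0.0]
wrist_force: [-1.5, 1.9, 6.3]
width: 0.095
```

jog_arm:
  motion:
    - {"dx": 0,"dy": 0,"dz": 0,"turn": 0}
    - {"dx": 0,"dy": 0,"dz": 0,"turn": 0}
    - {"dx": 0,"dy": 0,"dz": 0,"turn": 0}
    - {"dx": 0,"dy": 0,"dz": 0,"turn": 0}
    - {"dx": 0,"dy": 0,"dz": 0,"turn": 0}
    - {"dx": 0,"dy": 0,"dz": 0,"turn": 0}
    - {"dx": 0,"dy": 0,"dz": 0,"turn": 0}
    - {"dx": 0,"dy": 0,"dz": 0,"turn": 0}
  fingers: 4.5

```text
time: 18.38
tool_pos: [0.5012, 0.2152, 0.057]
tcp_rot: [3.127, 0.304, -0.0]
wrist_force: [-0.1, -0.3, 0.1]
width: 0.526
```

jog_arm:
  motion:
    - {"dx": 0,"dy": 0,"dz": 0.5,"turn": 0}
    - {"dx": 0,"dy": 0,"dz": 1,"turn": 0}
    - {"dx": 0,"dy": 0,"dz": 1.5,"turn": 0}
    - {"dx": 0,"dy": 0,"dz": 2,"turn": 0}
    - {"dx": 0,"dy": 0,"dz": 3,"turn": 0}
    - {"dx": 0,"dy": 0,"dz": 4,"turn": 0}
    - {"dx": 0,"dy": -4,"dz": 0,"turn": 0}
    - {"dx": 0,"dy": -4,"dz": 0,"turn": 0}
    - {"dx": 0,"dy": -4,"dz": 0,"turn": 0}
    - {"dx": 0,"dy": -4,"dz": 0,"turn": 0}
    - {"dx": 0,"dy": -4,"dz": 0,"turn": 0}
    - {"dx": 0,"dy": -4,"dz": 0,"turn": 0}

```text
time: 19.38
tool_pos: [0.5013, -0.0265, 0.1787]
tcp_rot: [3.126, 0.305, 0.003]
wrist_force: [1.0, 0.0, 0.3]
width: 0.528
```

jog_arm:
  motion:
    - {"dx": 0,"dy": 0,"dz": 0,"turn": 0}
    - {"dx": 0,"dy": 0,"dz": 0,"turn": 0}
    - {"dx": 0,"dy": 0,"dz": 0,"turn": 0}
    - {"dx": 0,"dy": 0,"dz": 0,"turn": 0}

```text
time: 19.72
tool_pos: [0.5014, -0.0237, 0.1775]
tcp_rot: [-3.126, -0.305, -0.001]
wrist_force: [-0.8, -0.5, -0.6]
width: 0.528
```

```bash
python3 - <<'E'
from h import *
a,d=grab('top'); b,e=grab('side')
for n,D in(('top',d),('side',e)):
    W=cloud(n,D); z=W[...,2]
    for y0,y1 in((-.3,-.1),(.1,.32)):
        m=(z>.1)&(z<.145)&(W[...,0]>.4)&(W[...,0]<.65)&(W[...,1]<y1)&(W[...,1]>y0)
        k,l,st,ce=cv2.connectedComponentsWithStats(m.astype(np.uint8))
        for i in range(1,k):
            if st[i,4]>12: p=W[l==i]; r=cv2.minAreaRect(p[:,:2].astype(np.float32)); print(n,ce[i].round(),st[i,4],np.round(r[0],4),np.round(r[1],4),'ztop',np.percentile(p[:,2],90).round(4))
f=lambda x,s:cv2.resize(x,None,fx=s,fy=s,interpolation=cv2.INTER_CUBIC)
cv2.imwrite('pics/end.png',f(np.hstack([a[140:260,130:360],b[110:230,190:290]]),2.4)[...,::-1])
print(bot.read_state()['tool_pos'])
E
```

```text
top [329. 173.] 92 [ 0.5934 -0.2129] [0.0175 0.0403] ztop 0.1289
top [325. 192.] 73 [ 0.533  -0.1968] [0.0132 0.0398] ztop 0.1275
top [190. 204.] 40 [0.5006 0.2154] [0.0387 0.0059] ztop 0.133
side [277. 240.] 137 [ 0.5338 -0.1981] [0.017  0.0383] ztop 0.1272
side [300. 241.] 165 [ 0.5942 -0.2145] [0.0211 0.0402] ztop 0.1275
side [241. 161.] 83 [0.5003 0.2134] [0.037  0.0171] ztop 0.1292
[ 0.50135486 -0.02337125  0.17724966]
```

View pics/end.png

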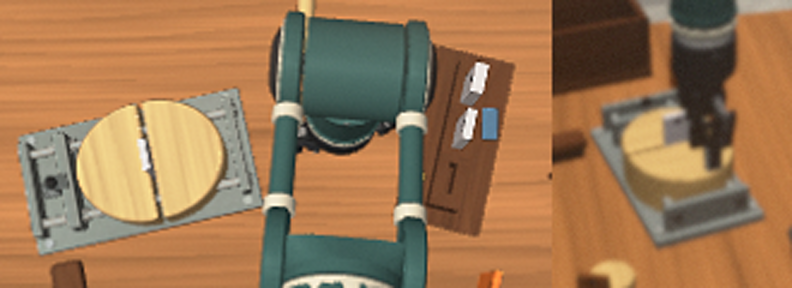

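The thin blade stands mid-split at about (143,152), with its top at about 0.130 m as it should be when home. The other two stand in their slots, where they were before, and the gripper is clear. Handing in.

```bash
python3 -c "
from workcell import bot
print(bot.finish_job())"
```

```text
the job is handed in; nothing more can be done
None
```

The thin (9 mm) spacer is locked in the middle of the split, down on the base plate, and the job was handed in at about 20 s. `finish_job` reports no verdict, so the checks below are my own.

**Fit:** The split measured about 7–8 mm wide. The tip first rested on an edge at about 6 N, so I slid it about 1.5 mm across until it dropped in. After that the wrist force read a steady 4–7 N, a little of it side load. It bottomed out at the expected height, with the push peaking at about 16 N.

**Last checks:**
- **Spacer in the split:** its top is at about 0.130 m (129–133 mm in the two views) and it is within about 2 mm of mid-split.
- **Other spacers:** the middle and thick ones are where they were at the start, to within about 1 mm.
- **Gripper:** open and clear of everything.
- **Not measured:** how far the sprung half is pressed back, the spacer's exact tilt, and the positions of the other bench items. The arm did not touch any of them that I could see.

**Disagreement:** The reported tool height was about 38 mm lower than the fingertips the cameras showed. The first grasp therefore closed on air just above the blade, with no contact. I went by the cameras from then on, and the deck and base plate contacts came at the heights that implied.

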